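# Show the seal on the back of the microscope to the bench camera with an inspection mirror

## Robot

A 7-joint arm with a two-finger parallel gripper is mounted at the origin on the work surface. World frame = base frame: x ahead of the robot, y to its left, z up, the work surface at z = 0. Lengths are in mm, angles in rad, forces in N, time in s.
With the tool pointing down it reaches from about 400 to 750 mm from the base axis. Payload 19.5 kg.
Tool frame: the origin (TCP) lies between the finger pads; the fingertips stand 14 mm ahead of it and the grasp point (between the pads) lies 5 mm behind it (finger_overhang is the distance from the TCP to the fingertips, in mm); z points along the fingers, y is the direction in which the jaws open and shut (so a half turn about z gives the same grasp; the last joint's range is limited). The gripper opens to 85 mm and grips with 20 to 120 N. Pads are 22 mm wide; open, the fingers measure 114 mm over their backs; the gripper's body (76 mm by 85 mm) begins 54 mm behind the grasp point. The pads swing forward as they close: fully open they stand 13 mm farther back than shut.
Start: joints at [-1.251, 0.707, -0.028, 1.485, 0.022, 0.951, -0.075], TCP at [203.513, 537.754, 245.268] pointing down, gripper open.
Joint ranges: [-2.71, 2.71], [-0.32, 2.16], [-1.57, 1.52], [0, 2.45], [-1.46, 4.6], [0, 2.02], [-2.83, 2.83]. Speed limits (rad/s): [1.89, 1.89, 2.57, 2.57, 3.01, 3.01, 3.01].

## Interface

Orientations are given as a unit quaternion [x, y, z, w].
In Python, from workcell import * gives the robot as it stands.
- The arm moves only by the tool apply_moves, never from a script. Its argument "series" is one flat list of numbers, 7 for each row, row after row: the closure in counts, from 0 (fully open) to 255 (shut), then the shift along the tool's x, y, z in cm, then the turn, a rotation vector about the tool's x, y, z in degrees. A call has 1 to 10 rows; each row is the pose to reach, as a shift and turn from the pose commanded when the call began, along the tool's axes at that moment; what a row does not reach only later rows make up. A row lasts 1/12 s, in which the tool goes at most 41.7 mm and 7.16 degrees, less where a joint would pass 70% of its speed; a pose out of reach is approached as far as the arm can. A call with a gripper value outside its range is refused whole. The fingers move at their own pace and stop on an object; "newtons" is the grip in N (left out, the last holds). Time passes only in rows, so rows that repeat a pose let the fingers close. It gives the time, the measured TCP pose, the force and the opening at its end, in the units of the state.
- observe(): the state, without advancing time (a new reading comes with each control period).
- camera(name): name is "side" or "top" or "wrist"; returns the picture (420x560x3 uint8, red, green, blue); there is no depth.
- calibration(name): a dict with "intrinsics" (3x3 intrinsics, pixels), "dist" ([k1, k2, p1, p2, k3] as OpenCV has them; the pictures are not rectified), "R" (3x3) and "t" (3): a world point X has camera coordinates R X + t. Camera axes: x right, y down, z forward; pixel columns grow to the right and rows downward; lengths in mm; the calibration is good to about 2 mm. A picture is of the moment at which its call begins: read the wrist's pose just before it. calibration takes no time and is no camera call; for the wrist camera it gives the pose at the moment of the call.
- hand_in(): hands the job in, once; it reports no verdict.
The state is a dict: "clock": time; "q": joint angles; "joint_velocities": joint speeds; "joint_torque": joint torques, N m; "position": TCP position; "orientation": TCP orientation; "ft_force": force on the tool from outside, world axes, zero at the start; "moment": the same for the moment, N m; "gripper_width": opening from 0.0 (shut) to 1.0 (fully open).
Only numpy, scipy, OpenCV 4.12 (cv2) and the standard library are available. Lean on these libraries where they do the work, as an engineer would, in place of code of your own. Each camera call takes 0.05 s, during which the arm holds its last target. There are 200 camera calls.

## Task

Lift the inspection mirror off its rest by its red handle, hold the glass about 7 cm straight out from the red service seal on the microscope's back and level with it, and angle it until the bench camera sees the seal in the middle of the glass. Finish still holding the mirror there, steady in the gripper and touching nothing else. Do not touch the microscope or the camera, and leave the other things on the bench where they are.

Things in the scene. Friction and masses are not known exactly. Their poses are not given: they have to be found in the camera images.
- mirror: hand-held inspection mirror, about 130 g. Origin: the grip point on the red handle's axis, between the two walls of the rest. x runs along the handle to the glass, z up in the rest. Handle: level square bar 14 x 14 mm, x from -70 to +45 mm; then a 6 mm rod to the swivel at x = 105 mm. Balance point near x = 12 mm. In the rest its axis is 55 mm above the bench; it lifts straight up.
- mirror_head (a joint): stiff swivel between rod and glass (rad) about the handle's z axis: angle from the handle's x direction to the way the glass faces, counter-clockwise from above. Starts at 0.5 to 1.0, so the glass faces ahead and to the left of the handle. It stays as it is (0.12 N m of friction) and need not be changed.
- glass (a point): centre of the reflecting face, 11.5 mm in front of the swivel; its x axis points straight out of the glass (its normal), y lies along the long side, z along the short side (up while the handle is level). The framed glass is 86 mm x 56 mm, 4 mm thick, and reflects on that one side.
- rest: fixed stainless rest: base plate 125 x 75 x 5 mm, origin under its centre, with two notched walls across its x axis, 4 mm thick, 46 mm wide, 64 mm high, at x = -48 and +40 mm. The handle lies along the rest's x axis, 16 mm deep in the notches; between the walls it is free on both sides and 43 mm above the base plate.
- microscope: fixed white microscope, 433 mm high, 175 mm wide; origin on the bench right below the seal. Its back is upright, the plane y = 0 of its frame, and looks along -y; it extends 330 mm along +y. The arm with the seal is 74 mm wide; foot 62 mm high at the back; focus knobs reach 80 mm to either side, 88 mm above the bench.
- seal (a point): the marker: centre of the red round service seal, 28 mm across, on a white square of 42 mm in the middle of the back of the microscope's arm, 150 mm above the bench. Axes as the microscope's: it faces along -y.
- aim (a point): a point fixed to the microscope, on the line from seal to lens, 21 % of the way. A mirror 7 cm straight out from the seal shows the seal to the lens in the middle of the glass when its normal, straight out from the glass centre, passes through this point: then the normal halves the angle between the directions to seal and lens.
- bench_camera: fixed small blue camera on a stand with a round black foot 90 mm across. Origin on the bench right under the centre of its front lens, which is 220 mm up; the lens looks along the body's -x axis, to the place 7 cm straight out from the seal. The lens is about 210 mm from the seal: 160 mm along the microscope's x and 120 mm along its y, so it cannot see the seal directly.
- dropper_a: small amber dropper bottle with a blue bulb, 43 mm across, 103 mm high, origin under its centre
- dropper_b: a second dropper bottle like it
- slide_box: blue slide box 102 mm x 87 mm x 36 mm, origin under its centre
- petri_stack: stack of three closed petri dishes, 90 mm across, 45 mm high, origin under its centre
- reagent_bottle: white reagent bottle with a blue cap, 66 mm across, 165 mm high, origin under its centre
- beaker: small glass beaker, 68 mm across, 85 mm high, origin under its centre
- amber_bottle: amber bottle with a black cap, 60 mm across, 145 mm high, origin under its centre
There are look-alikes about, which are no part of the job. Leave any green or turquoise look-alike of the bench_camera alone.

How it is judged (in metres and radians):
On the way, in this order (a step that is already met when the one before it is completed fails the run):
1. the mirror is lifted clear of its rest in the gripper (contact force between the fingers and mirror above 1 N and contact force between mirror and rest below 0.05 N and height (world z) of mirror above 0.09 m), for 0.2 s.
2. the held mirror shows the seal to the bench camera (contact force between the fingers and mirror above 1 N and contact force between mirror and rest below 0.05 N and contact force between mirror and microscope below 0.05 N and contact force between mirror and bench_camera below 0.05 N and y of glass in the frame of seal between -0.09 and -0.05 m and x of glass in the frame of seal between -0.02 and 0.02 m and z of glass in the frame of seal between -0.02 and 0.02 m and x of aim in the frame of glass above 0.04 m and y of aim in the frame of glass between -0.017 and 0.017 m and z of aim in the frame of glass between -0.015 and 0.015 m), for 0.5 s.
At the end, for the whole second after the job is handed in: Mirror held still by the gripper alone, handle over 75 mm up; glass centre 50-90 mm straight out from the seal, within 20 mm of it sideways and in height; the normal through the glass centre passes the aim point within 17 mm (long side) and 15 mm (short side), so the camera sees the seal (all of step 2 and linear speed of mirror below 0.02 m/s and angular speed of mirror below 0.15 rad/s and height (world z) of mirror above 0.075 m); the arm keeps its last pose, push and grip.
It fails at once if a bystander (bottle, dropper, beaker, slide box or petri dishes) is pushed more than 20 mm or tipped (distance of any of dropper_a, dropper_b, slide_box, petri_stack, reagent_bottle, beaker, amber_bottle from where it was at the start of the episode above 0.02 m or angle between any of dropper_a, dropper_b, slide_box, petri_stack, reagent_bottle, beaker, amber_bottle's own z axis and vertical above 0.3 rad).
It fails at once if the microscope is knocked by the arm, the gripper or the mirror (more than 2 N) (contact force between any of the arm, the fingers, mirror and microscope above 2 N).
It fails at once if the bench camera is knocked by the arm, the gripper or the mirror (more than 2 N) (contact force between any of the arm, the fingers, mirror and bench_camera above 2 N).
It also fails if it takes over 32 s, if anything falls off the work surface, if the arm or the gripper's body presses on something with over 40 N, if the wrist force passes 120 N, or if a joint passes its speed limit or range.

## Working session

There is one attempt and no reset: what is moved stays moved. The work goes in short steps, Python scripts to look and compute and a tool call to move; the robot and the scene stay as the last step left them, time stands still between calls to the robot, and variables do not carry over. Pictures are saved under pics/ and viewed, about 8 in all and at most 12, crops included, and the job is handed in when it is done.

Besides the shell and the picture viewer there is one more tool, called after ">>>" as name(argument=value, ...) on one line, values as JSON. apply_moves: Moves the arm, as the interface text tells. Its arguments: {"type":"object","properties":{"series":{"type":"array"},"newtons":{"type":"number"}},"required":["series"]}

```bash
mkdir -p pics; python3 - <<'E'
from workcell import *
import cv2, numpy as np
for n in ("side","top"):
    im=camera(n); cv2.imwrite(f"pics/{n}0.png",im[:,:,::-1])
    c=calibration(n); print(n,np.round(c["intrinsics"],1).tolist(),c["dist"],np.round(c["R"],3).tolist(),np.round(c["t"],1))
print(observe())
E
```

```text
side [[466.9, 0.0, 278.7], [0.0, 466.9, 207.4], [0.0, 0.0, 1.0]] [-0.1365546  0.         0.         0.         0.       ] [[0.973, -0.229, 0.008], [-0.206, -0.891, -0.405], [0.1, 0.393, -0.914]] [-579.6  138.1 1275.8]
top [[439.7, 0.0, 285.0], [0.0, 439.7, 213.8], [0.0, 0.0, 1.0]] [-0.05613481  0.          0.          0.          0.        ] [[0.034, -0.999, 0.002], [-0.975, -0.034, -0.22], [0.22, 0.006, -0.975]] [ -63.1  631.9 1014.9]
{'clock': 0.1, 'q': array([-1.25070021,  0.70700496, -0.02762994,  1.48493963,  0.02199777,
        0.95087176, -0.0754992 ]), 'joint_velocities': array([ 0.00042741, -0.00092321, -0.00020688, -0.00278448, -0.00053534,
        0.0008929 , -0.00088095]), 'joint_torque': array([ 2.32269718e-03, -8.84276819e+01,  1.23632122e+00, -2.36452103e+01,
        1.69520342e-02,  5.05791802e-03,  4.62815092e-05]), 'position': array([203.44232736, 537.58424379, 244.89760933]), 'orientation': array([ 1.79908909e-01,  9.83683167e-01, -4.54613617e-04, -7.51182863e-05]), 'ft_force': array([0.38841805, 1.0899906 , 0.20683749]), 'moment': array([ 0.0079333 , -0.01874087, -0.03815435]), 'gripper_width': 0.9983685569248044}
```

View pics/side0.png

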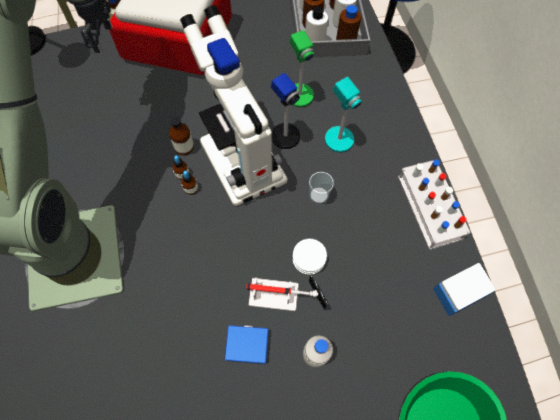

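View pics/top0.png

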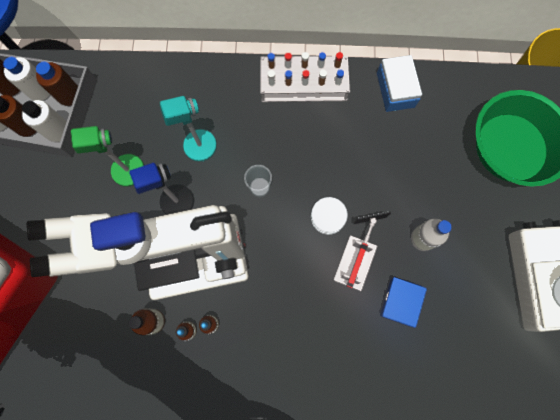

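The side view shows the microscope with its seal at (262,172), the mirror in its rest with the red handle at about (268,289) and the glass at (318,292), and the blue camera at (286,90) with its black foot at (286,135). The top view has the handle at (357,262), the glass at (371,216) and the blue camera at (150,178). I'll measure next.

```bash
cat > h.py <<'E'
from workcell import *
import cv2, numpy as np
from scipy.spatial.transform import Rotation as Ro
def ray(n,px,c=None):
    c=c or calibration(n); K,d,R,t=(np.array(c[k],float) for k in("intrinsics","dist","R","t"))
    p=cv2.undistortPoints(np.array(px,float).reshape(1,1,2),K,d).ravel()
    return -R.T@t, R.T@np.array([p[0],p[1],1.])
def onz(n,px,z,c=None):
    o,v=ray(n,px,c); return o+v*(z-o[2])/v[2]
def tri(rays):
    A=np.zeros((3,3));b=np.zeros(3)
    for o,v in rays:
        v=v/np.linalg.norm(v);P=np.eye(3)-np.outer(v,v);A+=P;b+=P@o
    X=np.linalg.solve(A,b)
    return X,[np.linalg.norm(np.cross(X-o,v/np.linalg.norm(v))) for o,v in rays]
def proj(n,X,c=None):
    c=c or calibration(n); K,d,R,t=(np.array(c[k],float) for k in("intrinsics","dist","R","t"))
    return cv2.projectPoints(np.array(X,float).reshape(-1,1,3),cv2.Rodrigues(R)[0],t,K,d)[0].reshape(-1,2)
def red(im):
    h=cv2.cvtColor(im,cv2.COLOR_RGB2HSV); return (((h[...,0]<8)|(h[...,0]>172))&(h[...,1]>140)&(h[...,2]>90)).astype(np.uint8)
def blobs(m,mn=12):
    n,l,s,c=cv2.connectedComponentsWithStats(m); return [(np.round(c[i],1).tolist(),s[i].tolist()) for i in range(1,n) if s[i,4]>=mn],l
E
python3 - <<'E'
from h import *
S=cv2.imread("pics/side0.png")[:,:,::-1].copy();T=cv2.imread("pics/top0.png")[:,:,::-1].copy()
for n,im in(("side",S),("top",T)):
    b,l=blobs(red(im)); print(n,b)
    h=cv2.cvtColor(im,cv2.COLOR_RGB2HSV); m=((h[...,0]>112)&(h[...,0]<128)&(h[...,1]>150)&(h[...,2]>60)).astype(np.uint8)
    print(" blue",blobs(m)[0])
    # handle line
    ys,xs=np.nonzero(red(im)); k=(xs>240)&(xs<300)&(ys>275)&(ys<300) if n=="side" else (xs>335)&(xs<380)&(ys>230)&(ys<300)
    r=cv2.minAreaRect(np.c_[xs[k],ys[k]].astype(np.float32)); print(" handle",r)
    bp=cv2.boxPoints(r); e=sorted([(np.linalg.norm(bp[0]-bp[1]),0),(np.linalg.norm(bp[1]-bp[2]),1)])[0][1]
    a,bb=(bp[0]+bp[1])/2,(bp[2]+bp[3])/2
    if e==1: a,bb=(bp[1]+bp[2])/2,(bp[3]+bp[0])/2
    print(" ends",onz(n,a,60),onz(n,bb,60))
c1=cv2.resize(S[60:210,180:320],None,fx=4,fy=4,interpolation=2)
c2=cv2.resize(S[225:325,230:345],None,fx=4,fy=4,interpolation=2)
cv2.imwrite("pics/c1.png",c1[:,:,::-1])
c3=cv2.resize(T[190:300,320:420],None,fx=4,fy=4,interpolation=2)
o=np.zeros((440,860,3),np.uint8);o[:400,:460]=c2;o[:440,460:860]=c3;cv2.imwrite("pics/c2.png",o[:,:800,::-1])
c4=cv2.resize(T[120:260,110:300],None,fx=4,fy=4,interpolation=2);cv2.imwrite("pics/c3.png",c4[:,:,::-1])
E
```

```text
side [([215.9, 2.1], [212, 0, 9, 6, 35]), ([149.0, 32.6], [110, 13, 80, 41, 1043]), ([203.9, 26.2], [200, 18, 8, 18, 76]), ([260.6, 172.1], [257, 169, 8, 7, 34]), ([442.5, 176.2], [439, 173, 8, 7, 38]), ([431.5, 195.0], [429, 192, 6, 7, 34]), ([461.8, 219.7], [458, 216, 8, 8, 43]), ([267.1, 288.2], [249, 284, 37, 9, 190])]
 blue [([222.7, 54.6], [208, 39, 31, 34, 617]), ([282.8, 85.3], [272, 73, 24, 28, 378])]
 handle ((267.9761047363281, 288.2030944824219), (44.63335418701172, 5.549959182739258), 6.709837436676025)
 ends [ 460.829931   -202.89107767   60.        ] [ 567.92996225 -241.66587128   60.        ]
top [([287.7, 55.9], [285, 53, 7, 7, 39]), ([338.9, 55.5], [336, 52, 7, 8, 42]), ([305.5, 73.8], [303, 71, 6, 7, 35]), ([356.5, 265.5], [349, 248, 16, 36, 183]), ([11.0, 279.7], [0, 251, 27, 61, 746])]
 blue [([145.9, 177.3], [130, 163, 32, 30, 618]), ([116.1, 230.6], [91, 213, 51, 36, 1377])]
 handle ((356.68487548828125, 264.88818359375), (5.046547889709473, 45.601341247558594), 19.536653518676758)
 ends [ 568.24146589 -239.13426386   60.        ] [ 462.23157691 -201.90727543   60.        ]
```

View pics/c1.png

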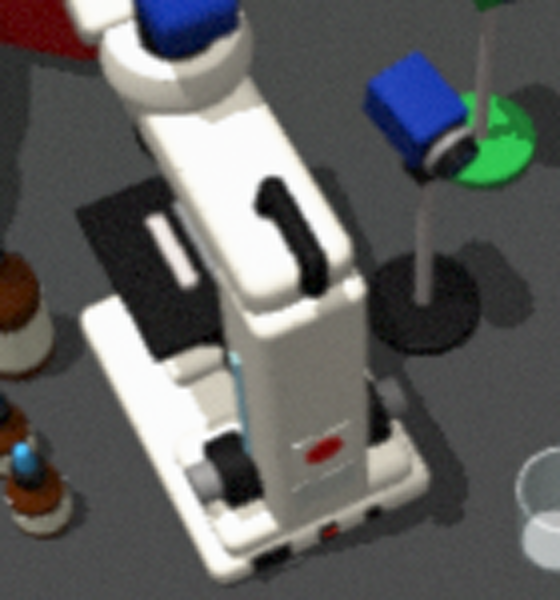

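View pics/c2.png

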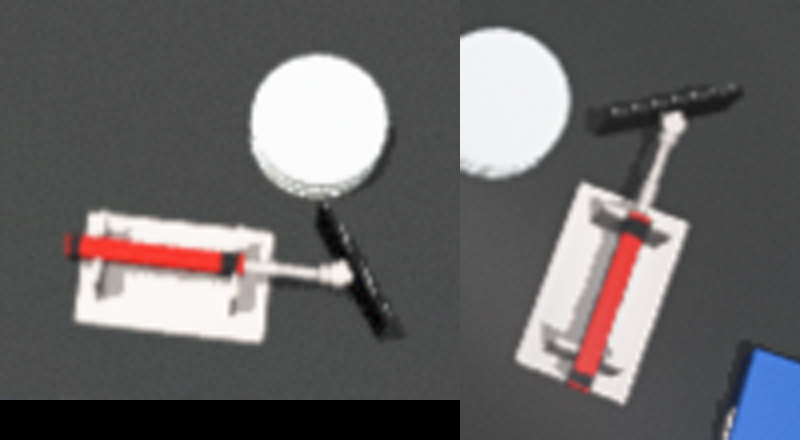

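View pics/c3.png

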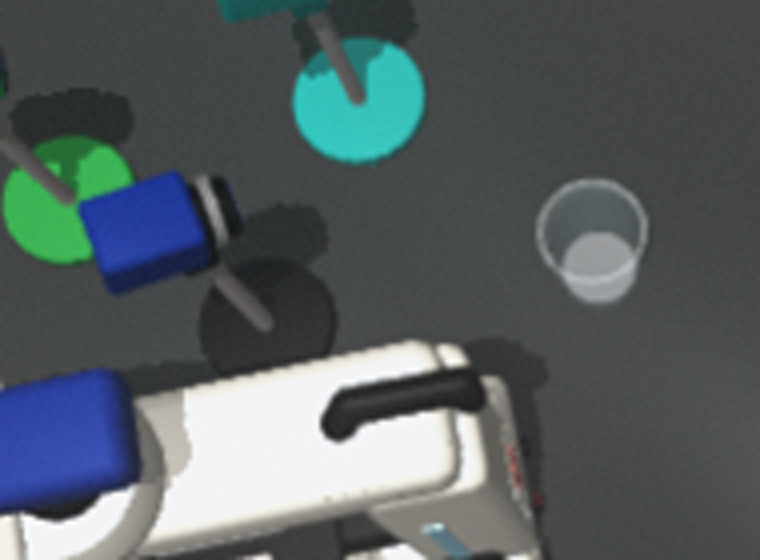

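```bash
cat > m.py <<'E'
from h import *
seal_r=[ray("side",(260.6,172.1)),ray("top",(238.7,236))]
seal,e=tri(seal_r); print("seal",seal,e,onz("side",(260.6,172.1),150),onz("top",(238.7,236),150))
lr=[ray("side",(293,97.5)),ray("top",(167,172))]
lens,e=tri(lr); print("lens",lens,e,onz("side",(293,97.5),220),onz("top",(167,172),220))
seal=(onz("side",(260.6,172.1),150)+onz("top",(238.7,236),150))/2
d=lens-seal; print("d",d,np.hypot(*d[:2]))
print("yaw mic",np.arctan2(d[1],d[0])-np.arctan2(120,160))
# foot front edge (side crop) corners bottom
for p in((225,575),(425,500)): print("back low edge",onz("side",(180+p[0]/4,60+p[1]/4),0))
# arm side edges line direction at z~150: left/right edges
for p in((270,490),(368,470)): print("arm",onz("side",(180+p[0]/4,60+p[1]/4),140))
for n,a,b,s in(("top",(352.5,220),(390,212.5),(371+17.5-17,219)),("side",(230+320/4,225+205/4),(230+380/4,225+315/4),(230+342/4,225+270/4))):
    A,B=onz(n,a,83),onz(n,b,83);print(n,"glass",A,B,"long dir yaw",np.arctan2(*(B-A)[1::-1]),"swivel",onz(n,s,58))
for nm,p in dict(reagent=(318,352),petri=(310,257),beaker=(320,187),drop=(189,183),slide=(247,345)).items(): print(nm,onz("side",p,50).round())
E
python3 m.py
```

```text
seal [560.15322759  60.543143   151.30742297] [np.float64(0.4722044767930399), np.float64(0.4722044767932486)] [559.80501536  61.10234581 150.        ] [560.84556601  60.7868056  150.        ]
lens [680.91868128 213.49375586 234.62830688] [np.float64(1.1740372983343126), np.float64(1.174037298334425)] [685.27891874 224.72542149 220.        ] [684.37822836 217.39751844 220.        ]
d [120.59339059 152.54918015  84.62830688] 194.45826857721966
yaw mic 0.2583606956339858
back low edge [482.4801235   55.52786678   0.        ]
back low edge [637.29470512  81.84236975   0.        ]
arm [520.82696274  44.06678268 140.        ]
arm [586.40008064  43.9988616  140.        ]
top glass [ 621.17396944 -206.44805325   83.        ] [ 643.11367995 -298.61104503   83.        ] long dir yaw -1.3370927709826055 swivel [ 630.7697333 -257.8186058   58.       ]
side glass [ 623.67504374 -221.96317995   83.        ] [ 642.13156138 -298.62160292   83.        ] long dir yaw -1.3345299554776318 swivel [ 630.00958882 -260.30747236   58.        ]
reagent [ 599. -405.   50.]
petri [ 642. -163.   50.]
beaker [722.  30.  50.]
drop [363. 126.  50.]
slide [ 433. -348.   50.]
```

>>> apply_moves(series=[0,-5,-8,0,0,0,7,0,-11.7,-17.8,0,0,0,14,0,-11.7,-17.8,0,0,0,21,0,-11.7,-17.8,0,0,0,28,0,-11.7,-17.8,0,0,0,35,0,-11.7,-17.8,0,0,0,42,0,-31.2,-29.6,0,0,0,49,0,-31.2,-29.6,0,0,0,56,0,-31.2,-29.6,0,0,0,63,0,-31.2,-29.6,0,0,0,70], newtons=60)

```text
clock: 0.93
position: [353.4, 197.1, 245.3]
orientation: [0.713, 0.701, 0.0, 0.0]
ft_force: [0.2, 1.3, 1.0]
gripper_width: 1.003
```

```bash
cat >> h.py <<'E'
def rel(X,yaw_ty=None,Rg=None):
    "shift cm, turn deg from the present pose to world TCP X and tool matrix Rg"
    s=observe();R=Ro.from_quat(s["orientation"]).as_matrix()
    if Rg is None: Rg=R
    return np.round(R.T@(np.array(X)-s["position"])/10,2),np.round(np.degrees(Ro.from_matrix(R.T@Rg).as_rotvec()),1)
def down(yx):
    "tool pointing down with tool x at yaw yx"
    c,s=np.cos(yx),np.sin(yx); return np.array([[c,s,0],[s,-c,0],[0,0,-1]])
E
python3 - <<'E'
from h import *
s=observe();print(s["clock"],s["position"],s["q"],s["ft_force"])
for X in((390,150,245),(415,-60,245),(528,-225,240)): print(rel(X,Rg=down(-.343)))
E
```

```text
0.9333 [353.44675082 197.0597848  245.34581237] [-0.76235928  0.48680672  0.27924952  2.06130149 -0.22334718  0.62144115
 -0.3496099 ] [0.24402729 1.30647585 0.9789833 ]
(array([-4.64,  3.74,  0.03]), array([ -0. ,  -0. , 108.6]))
(array([-25.59,   6.62,   0.03]), array([ -0. ,  -0. , 108.6]))
(array([-41.88,  18.21,   0.53]), array([ -0. ,  -0. , 108.6]))
```

>>> apply_moves(series=[0,-4.6,3.7,0,0,0,7,0,-4.6,3.7,0,0,0,14,0,-25.6,6.6,0,0,0,21,0,-25.6,6.6,0,0,0,28,0,-25.6,6.6,0,0,0,35,0,-25.6,6.6,0,0,0,42,0,-25.6,6.6,0,0,0,49,0,-41.9,18.2,0,0,0,56,0,-41.9,18.2,0,0,0,63,0,-41.9,18.2,0,0,0,70])

```text
clock: 1.77
position: [485.9, -159.8, 245.4]
orientation: [0.986, 0.165, 0.0, -0.0]
ft_force: [0.7, 2.0, -0.3]
gripper_width: 1.001
```

```bash
python3 - <<'E'
from h import *
s=observe();print(s["clock"],s["position"],s["q"])
print(rel((528,-225,200),Rg=down(-.343)))
E
```

```text
1.7667 [ 485.92446471 -159.81262337  245.43174602] [-0.04920032  0.67808607  0.57205065  1.72339346 -0.45788974  0.87675447
 -0.51933071]
(array([1.86, 7.53, 4.54]), array([-0. , -0. , 38.6]))
```

>>> apply_moves(series=[0,1.9,7.5,0,0,0,7,0,1.9,7.5,0,0,0,14,0,1.9,7.5,2,0,0,21,0,1.9,7.5,4,0,0,28,0,1.9,7.5,4.5,0,0,35,0,1.9,7.5,4.5,0,0,38.6,0,1.9,7.5,4.5,0,0,38.6,0,1.9,7.5,4.5,0,0,38.6])

```text
clock: 2.43
position: [528.0, -222.3, 200.2]
orientation: [0.986, -0.167, -0.0, 0.0]
ft_force: [-1.1, -0.2, 0.6]
gripper_width: 0.997
```

```bash
python3 - <<'E'
from h import *
s=observe();c=calibration("wrist");im=camera("wrist");print(s["clock"],s["position"],s["orientation"])
np.save("w1.npy",c,allow_pickle=True)
cv2.imwrite("pics/w1.png",im[:,:,::-1])
b,l=blobs(red(im),60);print(b); print(-c["R"].T@c["t"])
ys,xs=np.nonzero(red(im)); 
n,l,st,_=cv2.connectedComponentsWithStats(red(im));i=1+np.argmax(st[1:,4]);ys,xs=np.nonzero(l==i)
r=cv2.minAreaRect(np.c_[xs,ys].astype(np.float32));bp=cv2.boxPoints(r);print(r)
print([onz("wrist",p,62,c).round(1) for p in bp])
E
```

```text
2.4333 [ 528.00740064 -222.29459958  200.19205571] [ 9.86026281e-01 -1.66589636e-01 -2.17449018e-04  1.39290260e-04]
[([276.8, 156.4], [269, 154, 16, 5, 64]), ([275.9, 217.7], [269, 171, 15, 92, 1240])]
[ 593.9620391  -244.79372659  328.77940001]
((276.0, 216.5), (91.0, 14.0), 90.0)
[array([ 558.4, -228.2,   62. ]), array([ 554.2, -240.1,   62. ]), array([ 469. , -211.4,   62. ]), array([ 473.5, -198.3,   62. ])]
```

View pics/w1.png

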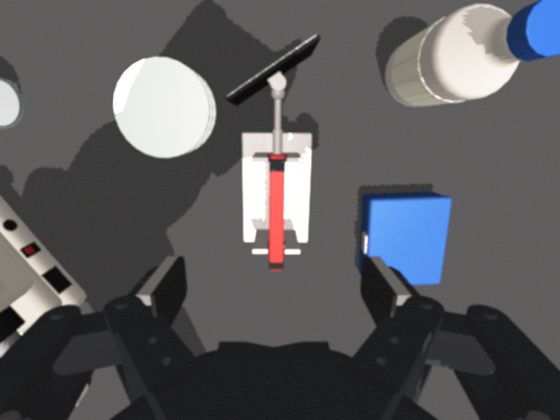

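The wrist view shows the handle upright in the picture from (277,154) to (276,270). The swivel is at (279,88) and the glass top edge runs from about (230,98) to (318,38).

```bash
python3 - <<'E'
from h import *
c=np.load("w1.npy",allow_pickle=True).item()
F=onz("wrist",(277.3,154),62,c);B=onz("wrist",(276,270),62,c);B2=onz("wrist",(276,263),62,c)
u=(F-B)/np.linalg.norm(F-B);print(F,B,np.linalg.norm(F-B),np.linalg.norm(F-B2),"yaw",np.arctan2(u[1],u[0]))
print("origin from F",F-45*u,"from B",B+70*u)
sw=onz("wrist",(279,86),58,c);print("swivel",sw,"org",sw-105*u)
for a,b in(((229,95),(317,36)),((233,103),(319,43))):
    P,Q=onz("wrist",a,83,c),onz("wrist",b,83,c);print(P,Q,np.linalg.norm(P-Q),"normal yaw",np.arctan2(*(Q-P)[1::-1])+np.pi/2)
O=F-45*u; print(rel((O[0],O[1],50),Rg=down(np.arctan2(u[1],u[0]))))
E
```

```text
[ 570.28899572 -240.19916596   62.        ] [ 462.99022483 -202.00823362   62.        ] 113.89281605422978 106.2372986807189 yaw -0.34194853977444334
origin from F [ 527.89435787 -225.10961058   62.        ] from B [ 528.93743926 -225.48087532   62.        ]
swivel [ 624.27198949 -260.35137409   58.        ] org [ 525.35116784 -225.14241154   58.        ]
[ 628.12655217 -219.7278723    83.        ] [ 646.20061124 -297.70527214   83.        ] 80.0446531517633 normal yaw 0.22776386420422057
[ 621.45389543 -220.54560539   83.        ] [ 641.01810645 -297.66415821   83.        ] 79.56148278308906 normal yaw 0.2484486429337649
(array([ 0.07,  0.26, 15.04]), array([ 0. , -0. ,  0.4]))
```

>>> apply_moves(series=[0,0,0.25,4,0,0,0,0,0,0.25,8,0,0,0,0,0,0.25,11,0,0,0,0,0,0.25,13.5,0,0,0,0,0,0.25,15,0,0,0,0,0,0.25,15,0,0,0,255,0,0.25,15,0,0,0,255,0,0.25,15,0,0,0,255,0,0.25,15,0,0,0,255,0,0.25,15,0,0,0], newtons=60)

```text
clock: 3.32
position: [527.7, -224.8, 51.4]
orientation: [0.986, -0.168, 0.001, 0.0]
ft_force: [0.3, -0.3, -1.4]
gripper_width: 0.456
```

>>> apply_moves(series=[255,0,0,0,0,0,0,255,0,0,0,0,0,0,255,0,0,0,0,0,0,255,0,0,0,0,0,0])

```text
clock: 3.65
position: [527.4, -224.7, 50.9]
orientation: [0.986, -0.168, 0.0, -0.0]
ft_force: [-0.6, 1.1, 8.0]
gripper_width: 0.154
```

>>> apply_moves(series=[255,0,0,-0.5,0,0,0,255,0,0,-1.5,0,0,0,255,0,0,-3,0,0,0,255,0,0,-5,0,0,0,255,0,0,-7,0,0,0,255,0,0,-9,0,0,0,255,0,0,-10,0,0,0,255,0,0,-10,0,0,0,255,0,0,-10,0,0,0,255,0,0,-10,0,0,0])

```text
clock: 4.48
position: [526.9, -224.5, 149.4]
orientation: [0.986, -0.168, -0.001, -0.0]
ft_force: [-0.2, 0.0, -2.1]
gripper_width: 0.152
```

```bash
cat > goal.py <<'E'
from h import *
def goal(head,hand_yaw=None,org=np.array([0,0,-5.]),Rm=None):
    """TCP goal; Rm: mirror axes in tool frame, org: mirror origin in tool frame"""
    seal=np.array([560.3,61,150.]);lens=np.array([685,221,220.]);my=.24
    aim=seal+.21*(lens-seal);G=seal+70*np.array([np.sin(my),-np.cos(my),0])
    n=(aim-G)/np.linalg.norm(aim-G)
    y=np.cross([0,0,1],n);y/=np.linalg.norm(y);Rgl=np.c_[n,y,np.cross(n,y)]
    R=Rgl@Ro.from_euler("z",-head).as_matrix()   # mirror frame
    O=G-11.5*n-105*R[:,0]
    if Rm is None: Rm=np.diag([1.,-1,-1])        # mirror axes in tool
    Rt=R@Rm.T
    return O-Rt@org,Rt,aim,G,n,O
E
python3 - <<'E'
from goal import *
s=observe();im=camera("wrist");c=calibration("wrist");np.save("w2.npy",c,allow_pickle=True);cv2.imwrite("pics/w2.png",im[:,:,::-1])
X,Rt,aim,G,n,O=goal(.578);print("goal",X,O,G,n,aim);print(s["clock"],s["position"],s["gripper_width"],s["q"],s["ft_force"],rel(X,Rg=Rt))
E
```

```text
goal [510.68115805 -98.91173432 130.87170892] [510.61444991 -99.62154316 135.82062006] [576.93918385  -6.99365824 150.        ] [0.09261207 0.98543993 0.14258732] [586.487  94.6   164.7  ]
4.4833 [ 526.92438688 -224.45724354  149.40257787] 0.15158033411230074 [ 0.03535309  0.92962492  0.66453287  1.61707044 -0.71496766  0.85386964
 -0.9154858 ] [-0.22997743  0.01636341 -2.12274725] (array([ -5.68, -11.32,   1.85]), array([  8.1,   3.3, -70.7]))
```

View pics/w2.png

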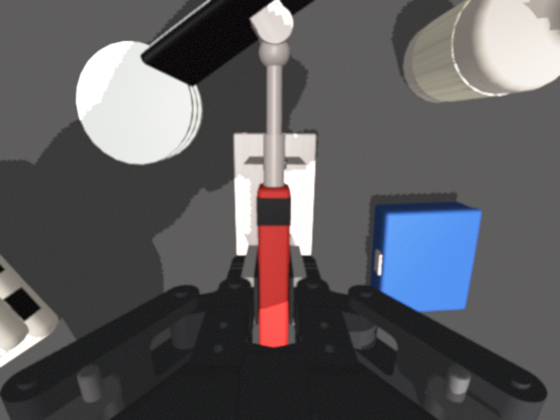

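The mirror is held, with the handle at (275,265) and the swivel at (272,22). I'll compare those with the nominal grasp.

```bash
python3 - <<'E'
from goal import *
c=np.load("w2.npy",allow_pickle=True).item();s=observe()
R=Ro.from_quat(s["orientation"]).as_matrix();p=s["position"]
M=R@np.diag([1.,-1,-1]);O=p+R@[0,0,-5]
pts=[(45,0,7),(45,0,-7),(105,0,0),(45,7,7),(45,-7,7)]
print(O,proj("wrist",[O+M@q for q in pts],c).round(1))
H=M@Ro.from_euler("z",.578).as_matrix();S=O+M@[105,0,0]
print(proj("wrist",[S+H@q for q in((11.5,43,28),(11.5,43,-28),(7.5,43,28),(7.5,43,-28))],c).round(1))
E
```

```text
[ 526.85537789 -224.51088958  154.30718696] [[274.5 189.9]
 [274.4 183.4]
 [274.7  30.8]
 [257.1 189.9]
 [291.9 189.9]]
[[134.1  54.3]
 [186.5  81. ]
 [142.2  65.9]
 [191.4  88.3]]
```

>>> apply_moves(series=[255,0,-1,0,0.4,0.2,-3.5,255,0,-2,0,0.8,0.3,-7,255,-0.8,-3.5,0.3,1.4,0.6,-12,255,-1.5,-5,0.5,2,0.8,-18,255,-2,-6,0.8,2.8,1.1,-24,255,-2.5,-7,1,3.4,1.4,-30,255,-3,-8,1.2,4.1,1.7,-36,255,-3.5,-8.5,1.3,4.8,2,-42,255,-4,-9,1.4,5.4,2.2,-47,255,-4,-9,1.4,5.7,2.3,-50])

```text
clock: 5.37
position: [518.5, -125.5, 135.5]
orientation: [0.962, 0.267, 0.027, -0.045]
ft_force: [-0.8, 0.7, -1.6]
gripper_width: 0.155
```

```bash
python3 - <<'E'
from goal import *
S=camera("side");T=camera("top");s=observe();X,Rt,*_=goal(.578)
o=np.zeros((600,800,3),np.uint8)
o[:600,:400]=cv2.resize(S[120:270,190:290],None,fx=4,fy=4,interpolation=2);o[:600,400:]=cv2.resize(T[185:335,220:320],None,fx=4,fy=4,interpolation=2)
cv2.imwrite("pics/v1.png",o[:,:,::-1]);print(s["clock"],s["position"],s["q"],rel(X,Rg=Rt))
E
```

```text
5.4667 [ 518.93517712 -126.74272314  135.71787451] [ 0.06874872  0.83553012  0.32226748  1.76871822 -0.58538524  0.65049059
 -0.25922069] (array([ 0.67, -2.77,  0.74]), array([  2.4,   1. , -20.7]))
```

View pics/v1.png

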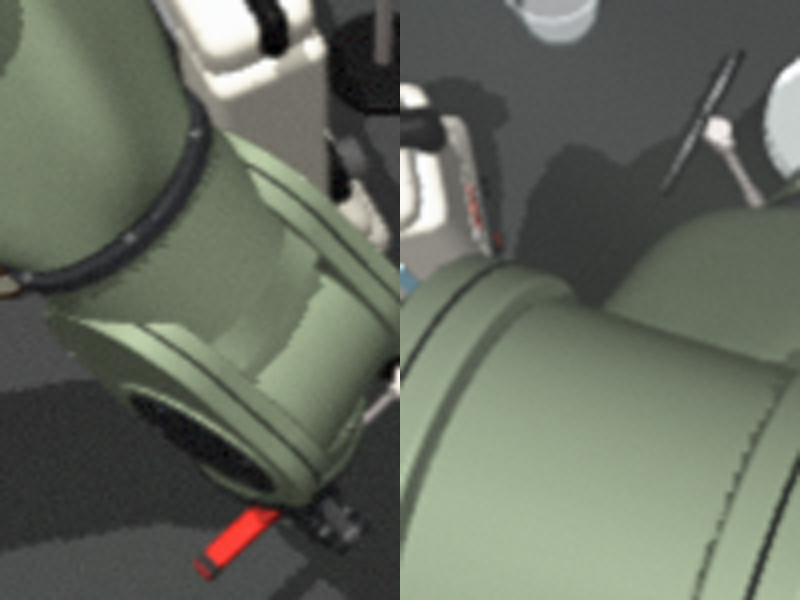

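Side crop: the red handle is at the lower left, sticking out past the gripper, and the forearm lies left of the microscope's arm. Top crop: the glass runs from (665,190) to (742,52) in the crop and the seal is at (475,205). Before closing in, I want the arm's clearance to the microscope.

```bash
python3 - <<'E'
from h import *
S=camera("side");T=camera("top")
o=np.zeros((600,800,3),np.uint8)
o[:,:400]=cv2.resize(S[0:300,100:300],None,fx=2,fy=2,interpolation=2);o[:,400:]=cv2.resize(T[110:410,100:300],None,fx=2,fy=2,interpolation=2)
cv2.imwrite("pics/v2.png",o[:,:,::-1])
E
```

```text
(no output)
```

View pics/v2.png

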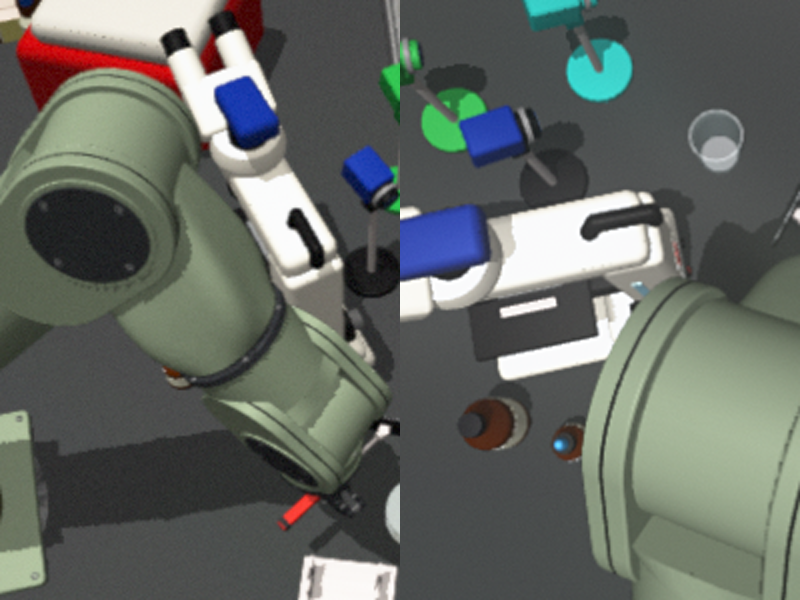

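```bash
python3 - <<'E'
from goal import *
seal=np.array([560.3,61,150]);ny=np.array([np.sin(.24),-np.cos(.24),0])
for p in((293,193),(275,172),(258,158),(240,145)):
    for z in(200,300,400,500):
        P=onz("side",p,z);d=P-seal;print(p,z,P.round(),"out",round(d@ny),"x",round(d[0]*np.cos(.24)+d[1]*np.sin(.24)))
E
```

```text
(293, 193) 200 [620. -40. 200.] out 112 x 34
(293, 193) 300 [605. -86. 300.] out 153 x 9
(293, 193) 400 [ 590. -131.  400.] out 194 x -17
(293, 193) 500 [ 575. -177.  500.] out 235 x -43
(275, 172) 200 [590.  27. 200.] out 40 x 21
(275, 172) 300 [578. -26. 300.] out 88 x -3
(275, 172) 400 [566. -78. 400.] out 136 x -27
(275, 172) 500 [ 554. -130.  500.] out 184 x -52
(258, 158) 200 [558.  76. 200.] out -15 x 1
(258, 158) 300 [549.  18. 300.] out 39 x -21
(258, 158) 400 [540. -39. 400.] out 92 x -44
(258, 158) 500 [531. -96. 500.] out 145 x -66
(240, 145) 200 [521. 124. 200.] out -70 x -24
(240, 145) 300 [515.  62. 300.] out -11 x -44
(240, 145) 400 [510.   0. 400.] out 47 x -64
(240, 145) 500 [504. -62. 500.] out 106 x -83
```

>>> apply_moves(series=[255,0,-0.3,0.1,0.4,0.2,-3.5,255,0.2,-0.6,0.2,0.8,0.3,-7,255,0.3,-1,0.3,1.2,0.5,-10.5,255,0.4,-1.4,0.4,1.6,0.7,-14,255,0.5,-1.8,0.5,2,0.8,-17.5,255,0.6,-2.2,0.6,2.4,1,-20.7,255,0.6,-2.5,0.7,2.4,1,-20.7,255,0.7,-2.8,0.7,2.4,1,-20.7,255,0.7,-2.8,0.7,2.4,1,-20.7,255,0.7,-2.8,0.7,2.4,1,-20.7])

```text
clock: 6.4
position: [511.2, -98.2, 131.8]
orientation: [0.899, 0.433, 0.037, -0.061]
ft_force: [0.4, -0.2, -2.1]
gripper_width: 0.153
```

```bash
python3 - <<'E'
from goal import *
S=camera("side");T=camera("top");s=observe();X,Rt,aim,G,n,O=goal(.578)
o=np.zeros((600,800,3),np.uint8)
o[:,:400]=cv2.resize(S[100:250,220:320],None,fx=4,fy=4,interpolation=2);o[:,400:]=cv2.resize(T[170:320,220:320],None,fx=4,fy=4,interpolation=2)
cv2.imwrite("pics/v3.png",o[:,:,::-1]);print(s["clock"],s["position"],s["gripper_width"],s["ft_force"],s["moment"],rel(X,Rg=Rt))
R=Ro.from_quat(s["orientation"]).as_matrix();M=R@np.diag([1.,-1,-1]);O=s["position"]+R@[0,0,-5]
H=M@Ro.from_euler("z",.578).as_matrix();Sw=O+M@[105,0,0]
q=[Sw]+[Sw+H@p for p in((11.5,43,28),(11.5,-43,28),(7.5,43,28),(7.5,-43,28),(11.5,0,0))]
for nm,x0,y0,off in(("side",220,100,0),("top",220,170,400)): print(nm,((proj(nm,q)-[x0,y0])*4+[off,0]).round().tolist())
E
```

```text
6.5 [511.17168842 -98.48483589 131.86691899] 0.14958779576684297 [ 0.19026426  1.03097955 -0.44753015] [-0.15849213  0.02116381  0.02540005] (array([-0.08, -0.  ,  0.09]), array([ 0.1, -0. , -0.1]))
side [[214.0, 390.0], [144.0, 368.0], [281.0, 352.0], [145.0, 374.0], [282.0, 358.0], [212.0, 373.0]]
top [[615.0, 242.0], [590.0, 307.0], [611.0, 155.0], [597.0, 308.0], [618.0, 156.0], [595.0, 239.0]]
```

View pics/v3.png

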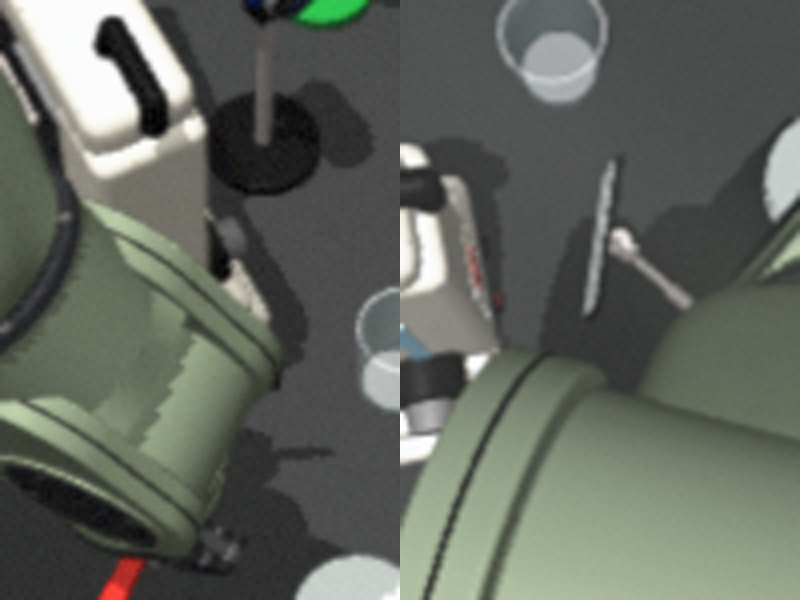

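In the top view the glass edge runs from (612,158) to (588,315). The predicted edge is (611,155) to (590,307), so it sits within about 1–2 mm and 1°. I'll let it settle and then hand in.

>>> apply_moves(series=[255,0,0,0,0,0,0,255,0,0,0,0,0,0,255,0,0,0,0,0,0,255,0,0,0,0,0,0,255,0,0,0,0,0,0,255,0,0,0,0,0,0,255,0,0,0,0,0,0,255,0,0,0,0,0,0,255,0,0,0,0,0,0,255,0,0,0,0,0,0])

```text
clock: 7.33
position: [511.1, -98.4, 131.9]
orientation: [0.898, 0.433, 0.038, -0.061]
ft_force: [0.2, -0.8, -0.2]
gripper_width: 0.153
```

```bash
python3 - <<'E'
from goal import *
s=observe();X,Rt,aim,G,n,O=goal(.578)
R=Ro.from_quat(s["orientation"]).as_matrix();H=R@np.diag([1.,-1,-1])@Ro.from_euler("z",.578).as_matrix()
g=s["position"]+R@[0,0,-5]+R@[105,0,0]+H@[11.5,0,0]
d=g-[560.3,61,150]
for my in(.17,.24,.3):
    print("glass in seal",my,(np.array([[np.cos(my),np.sin(my),0],[-np.sin(my),np.cos(my),0],[0,0,1]])@d).round(1))
print("aim in glass",(H.T@(aim-g)).round(1),abs(s["joint_velocities"]).max(),s["gripper_width"],s["clock"])
hand_in()
E
```

```text
glass in seal 0.17 [  5.4 -69.4   1.1]
glass in seal 0.24 [  0.6 -69.6   1.1]
glass in seal 0.3 [ -3.6 -69.5   1.1]
aim in glass [102.4   0.4  -1. ] 0.00245632634398835 0.1532401155597947 7.3333
the job is handed in; nothing more can be done
```

I gripped the mirror by its red handle and lifted it straight out of the rest. I carried it round to the microscope's back, held it in front of the seal with the glass tilted up about 8°, and handed the job in at 7.3 s. No verdict was reported.

**Last checks.** The two glass and aim figures come from the measured arm pose plus image-based positions, not from looking through the bench camera.
- **Glass position:** about 70 mm straight out from the seal, within about 1 mm in height. It is within about 5 mm sideways over the range of microscope headings I allowed for.
- **Aim point:** 102 mm in front of the glass, about 0.4 mm off the normal on the long side and 1 mm on the short side.
- **Steadiness:** the arm was essentially still (under 0.003 rad/s), the grip was firm on the handle, and the wrist force was below 1 N.
- **Top picture:** just before the last settling pause, the glass edge matched the prediction to about 1–2 mm and 1°.

**Disagreements:**
- **Microscope heading:** it came out as 0.17 rad from the foot edge and 0.27 rad from the seal-to-lens line. I used 0.24, and either value stays well inside the limits.
- **Lens height:** the two camera views put the lens at 235 mm, against the 220 mm given. I used 220.
- **Not checked directly:** I judged the arm's clearance to the microscope from the pictures, with no direct contact reading. I took no final picture of the other things on the bench.

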